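# Find the full fuse box by weight and load it in the holder

## Robot

A 6-joint arm with a two-finger parallel gripper is mounted at the origin on the work surface. World frame = base frame: x ahead of the robot, y to its left, z up, the work surface at z = 0. Lengths are in m, angles in rad, forces in N, time in s.
With the tool pointing down it reaches from about 0.275 to 0.75 m from the base axis. Payload 10.2 kg.
Tool frame: the origin (TCP) lies on the centre line of the jaws, within the pads' length; the fingertips stand 19 mm ahead of it and the grasp point (between the pads) is the TCP (env.tcp_to_tips is the distance from the TCP to the fingertips, in m); z points along the fingers, y is the direction in which the jaws open and shut (so a half turn about z gives the same grasp; the last joint's range is limited). The gripper opens to 88 mm and grips with 3 to 60 N. Pads are 18 mm wide; open, the fingers measure 123 mm over their backs; the gripper's body (75 mm by 187 mm) begins 45 mm behind the grasp point.
Start: joints at [0.9, 0.313, 1.498, -0, 1.331, -0.223], TCP at [0.227, 0.473, 0.258] pointing down, gripper open.
Joint ranges: [-2.94, 2.94], [-0.97, 2.17], [0.19, 2.56], [-1.23, 4.37], [0.02, 3.11], [-2.88, 2.88]. Speed limits (rad/s): [2.39, 2.39, 3.01, 3.14, 3.14, 3.14].

## Interface

Orientations are given as a 3x3 rotation matrix whose columns are the frame's x, y, z axes.
In Python, from rig import env gives the robot as it stands.
- The arm moves only by the tool step_arm, never from a script. Its argument "increments" is text: rows parted by semicolons, each of 7 numbers parted by spaces: the finger opening in m, from 0 to 0.0881, then the shift along the world's x, y, z in m, then the turn, a rotation vector about the world's x, y, z in degrees. In form: jaw dx dy dz rx ry rz; .... A call has exactly 10 rows; each row shifts and turns the commanded pose from where the row before left it; what a row does not reach is not made up. A row lasts 1/12 s, in which the tool goes at most 41.7 mm and 7.16 degrees, less where a joint would pass 70% of its speed; a pose out of reach is approached as far as the arm can. A call is refused whole if a number of a shift passes 0.0417 or a number of a turn 7.16, either way. A call with a gripper value outside its range is refused whole. The fingers move at their own pace and stop on an object; "grip_force" is the grip in N (left out, the last holds). Time passes only in rows, so rows that do not move let the fingers close, or fill a call up. It gives the time, the measured TCP pose, the force and the opening at its end, in the units of the state.
- env.observe(): the state, without advancing time (a new reading comes with each control period).
- env.camera(name): name is "side" or "top"; returns a dict with "pixels" (480x640x3 uint8, red, green, blue), "vertical_fov" (degrees; the focal length in pixels is half the picture's height over the tangent of half this angle, whatever the lens; pixels are square), "cx", "cy" (the principal point, pixels), "eye" and "rotation" of the camera in the world. Camera axes: x right, y down, z forward; pixel columns grow to the right and rows downward; lengths in m; the calibration is good to about 2 mm. A picture is of the moment at which its call begins. There is no depth.
- env.sign_off(): hands the job in, once; it reports no verdict.
The state is a dict: "time_s": time; "joint_positions": joint angles; "joint_velocities": joint speeds; "tau": joint torques, N m; "tool_pos": TCP position; "tool_rot": TCP orientation; "contact_force": force on the tool from outside, world axes, zero at the start; "moment": the same for the moment, N m; "gripper_width": finger opening in m.
Only numpy, scipy, OpenCV 4.12 (cv2) and the standard library are available. Lean on these libraries where they do the work, as an engineer would, in place of code of your own. Each camera call takes 0.05 s, during which the arm holds its last target.

## Task

One of the two closed bakelite boxes on the tray is full of fuse cartridges, the other nearly used up: lift the left-hand box clear of the tray to feel its weight and set it back, then lift the right-hand one the same way. Set the heavier box down on the test board at the open end of the holder's channel and slide it along until it has pushed the stiff brass follower fully home, pushing gently (no more than about 25 N). Leave the lighter box standing on the tray, keep both boxes upright, set them down gently and do not disturb the other parts on the bench.

Things in the scene. Friction and masses are not known exactly. Their poses are not given: they have to be found in the camera images.
- box_left: the left-hand (robot's left, larger y) of two identical closed brown bakelite boxes on the tray, 80 (its x) by 48 (y) by 56 mm high, lid fixed shut; origin at the centre of its underside, z up; x along the tray's x within 0.12 rad. Either one of the two weighs 0.48 to 0.66 kg, the other 0.24 to 0.30 kg; nothing outside shows which. Contents have 1 mm of play.
- box_right: the right-hand (robot's right, smaller y) of two identical closed brown bakelite boxes on the tray, 80 (its x) by 48 (y) by 56 mm high, lid fixed shut; origin at the centre of its underside, z up; x along the tray's x within 0.12 rad. Either one of the two weighs 0.48 to 0.66 kg, the other 0.24 to 0.30 kg; nothing outside shows which. Contents have 1 mm of play.
- tray: fixed pine tray, 170 mm (its x) by 270 mm (its y), floor 8 mm thick, rim 8 mm wide and 18 mm high; origin at the centre of its underside. The boxes stand on its floor (8 mm above its origin), at x about 0, y about +62 mm and -62 mm.
- holder: fixed hardwood test board, 18 mm thick, from x = -150 to +100 mm, 130 mm wide (its y), carrying the holder's channel; origin on its underside, on the channel's centre line; x runs along the channel towards its closed end (away from the robot). Two side walls 12 mm high stand 52 mm apart from x = -35 to +90 mm and flare out to about 69 mm apart at x = -60 mm.
- channel_open (a point): point on the board's top (z = 18 mm of the board, level with the channel's floor) on the centre line, at x = -100 mm: a box centred here, its x along the board's x, lies on the flat board in front of the flared walls, clear of them.
- channel_floor (a point): point on the channel's floor above the board's origin. A brass follower plate (6 by 44 by 28 mm high) stands across the channel; the box's front end pushes it to +x. Where it comes fully home varies and is not measured: the box's centre is then somewhere from 18 mm before to 12 mm past this point along x, and the rise in force tells it.
- follower (a joint): how far the brass follower has been pushed towards +x of the board, m: 0 at the start, 0.012 at its stop (fully home). It slides against about 5 N of friction and stays where it is left; behind the stop a stiff buffer spring gives 1 mm for each 5 N (8 mm at most), so the push rises steeply once it is home.
- insulator: white porcelain knob insulator, 40 mm across, 44 mm high, loose; origin under its centre; leave alone
- carrier: white ceramic fuse carrier, 70 by 30 by 30 mm high, with brass ends, loose; origin under its centre; leave alone
- link: flat copper bus link, 90 by 20 by 5 mm, loose; origin under its centre; leave alone
- plug: brown bakelite fuse plug, 38 mm across, 40 mm high, loose; origin under its centre; leave alone
- socket: black bakelite lamp socket, 68 mm high with its fixed 120 by 100 mm board; origin under the board's centre; not used
Things that resemble listed ones, but are neither listed nor needed, are in the scene too. Leave any purple look-alike of the box_right alone.

How it is judged:
On the way, in this order (a step that is already met when the one before it is completed fails the run):
1. the left-hand box is held up clear of the tray (27 mm or more) while the right-hand one stands on it (z of box_left in the frame of tray above 0.035 m and angle between box_left's own z axis and vertical below 0.3 rad and contact force between box_left and tray below 0.1 N and contact force between box_left and the fingers above 1 N and x of box_right in the frame of tray between -0.06 and 0.06 m and y of box_right in the frame of tray between -0.115 and 0.115 m and z of box_right in the frame of tray between 0.004 and 0.012 m and angle between box_right's own z axis and vertical below 0.1 rad), for 0.3 s.
2. the right-hand box is held up clear of the tray (27 mm or more) while the left-hand one stands on it again (z of box_right in the frame of tray above 0.035 m and angle between box_right's own z axis and vertical below 0.3 rad and contact force between box_right and tray below 0.1 N and contact force between box_right and the fingers above 1 N and x of box_left in the frame of tray between -0.06 and 0.06 m and y of box_left in the frame of tray between -0.115 and 0.115 m and z of box_left in the frame of tray between 0.004 and 0.012 m and angle between box_left's own z axis and vertical below 0.1 rad), for 0.3 s.
3. a box is down on the board in line with the channel, the follower not yet pushed (value of joint follower below 0.003 m and ((y of box_left in the frame of holder between -0.005 and 0.005 m and z of box_left in the frame of holder between 0.013 and 0.022 m and angle between the x axis of box_left and the x axis of holder, either way round below 0.1 rad and angle between box_left's own z axis and vertical below 0.1 rad and x of box_left in the frame of holder between -0.13 and -0.005 m) or (y of box_right in the frame of holder between -0.005 and 0.005 m and z of box_right in the frame of holder between 0.013 and 0.022 m and angle between the x axis of box_right and the x axis of holder, either way round below 0.1 rad and angle between box_right's own z axis and vertical below 0.1 rad and x of box_right in the frame of holder between -0.13 and -0.005 m))).
At the end, for the whole second after the job is handed in: Heavier box upright on the channel floor, in line within 5 mm and 0.1 rad, its centre -25 to +17 mm from the holder's origin along the channel, follower pushed in at least 9.5 of 12 mm; lighter box (under 3.8 N on the tray) upright on the tray floor; both at rest (((y of box_left in the frame of holder between -0.005 and 0.005 m and z of box_left in the frame of holder between 0.013 and 0.022 m and angle between the x axis of box_left and the x axis of holder, either way round below 0.1 rad and angle between each of box_left, box_right's own z axis and vertical below 0.1 rad and x of box_left in the frame of holder between -0.025 and 0.017 m and value of joint follower above 0.0095 m and linear speed of each of box_left, box_right below 0.01 m/s and x of box_right in the frame of tray between -0.06 and 0.06 m and y of box_right in the frame of tray between -0.115 and 0.115 m and z of box_right in the frame of tray between 0.004 and 0.012 m and contact force between box_right and tray between 1 and 3.8 N) or (y of box_right in the frame of holder between -0.005 and 0.005 m and z of box_right in the frame of holder between 0.013 and 0.022 m and angle between the x axis of box_right and the x axis of holder, either way round below 0.1 rad and angle between each of box_right, box_left's own z axis and vertical below 0.1 rad and x of box_right in the frame of holder between -0.025 and 0.017 m and value of joint follower above 0.0095 m and linear speed of each of box_right, box_left below 0.01 m/s and x of box_left in the frame of tray between -0.06 and 0.06 m and y of box_left in the frame of tray between -0.115 and 0.115 m and z of box_left in the frame of tray between 0.004 and 0.012 m and contact force between box_left and tray between 1 and 3.8 N))); the robot touches nothing.
It fails at once if while the follower is being pushed, a box presses on the holder or its follower with more than 30 N (value of joint follower above 0.0015 m and contact force between any of box_left, box_right and holder above 30 N).
It fails at once if a box is dropped or slammed onto the tray or the board (over 150 N) (contact force between any of box_left, box_right and tray above 150 N or contact force between any of box_left, box_right and holder above 150 N).
It fails at once if a box is tipped by more than 0.5 rad (angle between any of box_left, box_right's own z axis and vertical above 0.5 rad).
It fails at once if one of the other parts is moved by more than 15 mm (distance of any of insulator, carrier, link, plug from where it was at the start of the episode above 0.015 m).
It also fails if it takes over 72 s, if anything falls off the work surface, if the arm or the gripper's body presses on something with over 40 N, if the wrist force passes 120 N, or if a joint passes its speed limit or range.

## Working session

There is one attempt and no reset: what is moved stays moved. The work goes in short steps, Python scripts to look and compute and a tool call to move; the robot and the scene stay as the last step left them, time stands still between calls to the robot, and variables do not carry over. Pictures are saved under pics/ and viewed, and the job is handed in when it is done.

Besides the shell and the picture viewer there is one more tool, called after "Call:" as a command line: name --argument value ..., lists and objects as JSON in quotes. step_arm: Moves the arm, as the interface text tells. Its arguments: {"type":"object","properties":{"increments":{"type":"string"},"grip_force":{"type":"number"}},"required":["increments"]}

```bash
ls; mkdir -p pics
python3 - <<'E'
from rig import env
import cv2
for n in("side","top"):
    c=env.camera(n); cv2.imwrite(f"pics/{n}0.png",c["pixels"][:,:,::-1]); print(n,{k:v for k,v in c.items() if k!="pixels"})
print(env.observe())
E
```

```text
pics
side {'vertical_fov': 45.91637814356446, 'cx': 310.7561087026147, 'cy': 237.60763603666962, 'eye': array([0.25879918, 1.01489782, 0.96647276]), 'rotation': array([[-0.96989422, -0.15646883,  0.18660844],
       [-0.24352428,  0.62650565, -0.74039625],
       [-0.00106231, -0.76354973, -0.64574816]])}
top {'vertical_fov': 50.286654999229924, 'cx': 316.7781906069794, 'cy': 244.24584848055432, 'eye': array([ 0.40135138, -0.0121322 ,  1.29681073]), 'rotation': array([[ 0.02568416, -0.99678751,  0.07586167],
       [-0.99927641, -0.02772959, -0.02603335],
       [ 0.02805333, -0.07513813, -0.99677845]])}
{'time_s': 0.1, 'joint_positions': array([ 8.99592418e-01,  3.13393212e-01,  1.49827367e+00, -8.08155773e-06,
        1.33100353e+00, -2.23407578e-01]), 'joint_velocities': array([-0.00083866, -0.00012775, -0.00256829,  0.00150384,  0.00058431,
        0.0024645 ]), 'tau': array([ 4.25771301e-03, -4.02808285e+01, -2.52641702e+01,  6.96859346e-02,
        3.42107133e-02, -5.57852047e-05]), 'tool_pos': array([0.22722222, 0.47309228, 0.25725163]), 'tool_rot': array([[-9.01404191e-01,  4.32978109e-01, -6.64139033e-04],
       [ 4.32978556e-01,  9.01403821e-01, -8.48842605e-04],
       [ 2.31127197e-04, -1.05270824e-03, -9.99999419e-01]]), 'contact_force': array([-0.9153904 , -0.20490143,  0.69416733]), 'moment': array([0.04357357, 0.00525632, 0.03157879]), 'gripper_width': 0.0883259730829023}
```

View pics/side0.png

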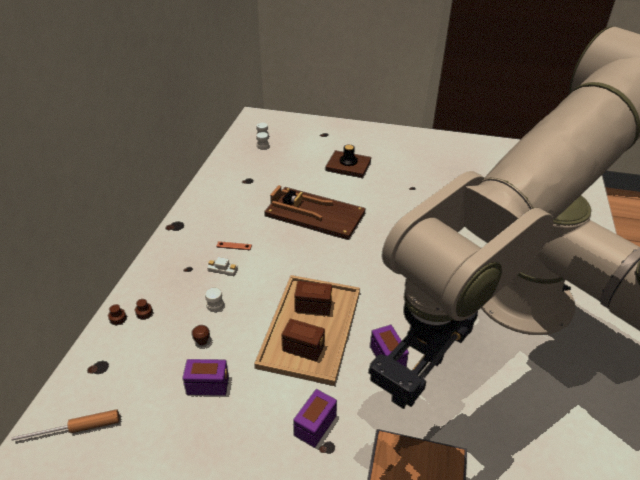

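View pics/top0.png

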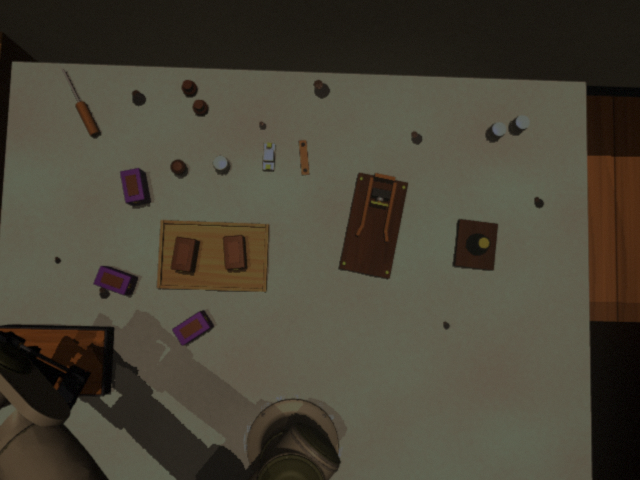

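```bash
cat > h.py <<'E'
from rig import env
import cv2, numpy as np
def crop(n,x0,y0,x1,y1,s,out,gain=1.0,px=None):
    c=env.camera(n) if px is None else None
    p=(c["pixels"] if px is None else px)[y0:y1,x0:x1,::-1]
    p=np.clip(p*float(gain),0,255).astype(np.uint8)
    p=cv2.resize(p,None,fx=s,fy=s,interpolation=cv2.INTER_CUBIC)
    for k in range((x0+9)//10*10,x1,10):
        cv2.line(p,(int((k-x0)*s),0),(int((k-x0)*s),4 if k%50 else 12),(0,255,255),1)
    for k in range((y0+9)//10*10,y1,10):
        cv2.line(p,(0,int((k-y0)*s)),(4 if k%50 else 12,int((k-y0)*s)),(0,255,255),1)
    cv2.imwrite(out,p)
    return c
def ray(c,u,v,z):
    f=240/np.tan(np.radians(c["vertical_fov"]/2))
    d=np.array(c["rotation"])@np.array([(u-c["cx"])/f,(v-c["cy"])/f,1.])
    e=np.array(c["eye"]); return e+d*(z-e[2])/d[2]
def proj(c,P):
    f=240/np.tan(np.radians(c["vertical_fov"]/2))
    q=(np.atleast_2d(P)-c["eye"])@np.array(c["rotation"])
    return np.c_[c["cx"]+f*q[:,0]/q[:,2],c["cy"]+f*q[:,1]/q[:,2]]
E
python3 - <<'E'
from h import *
c=crop("top",150,210,280,300,6,"pics/tt.png",2.2)
crop("top",330,165,420,285,5,"pics/th.png",2.2,c["pixels"])
c=crop("side",255,270,365,385,5,"pics/st.png",1.3)
crop("side",255,180,375,245,6.5,"pics/sh.png",1.3,c["pixels"])
E
```

```text
(no output)
```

View pics/tt.png

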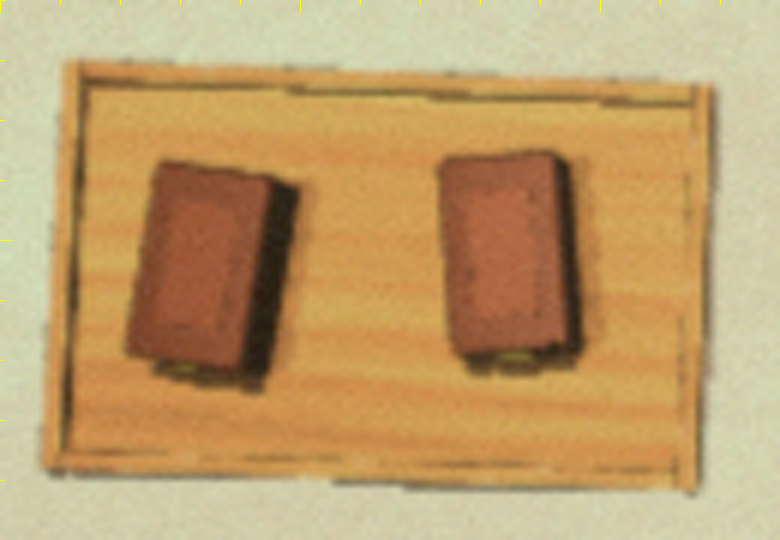

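View pics/th.png

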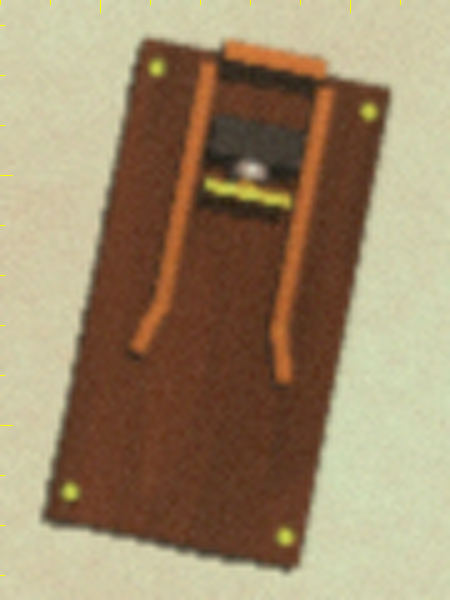

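View pics/st.png

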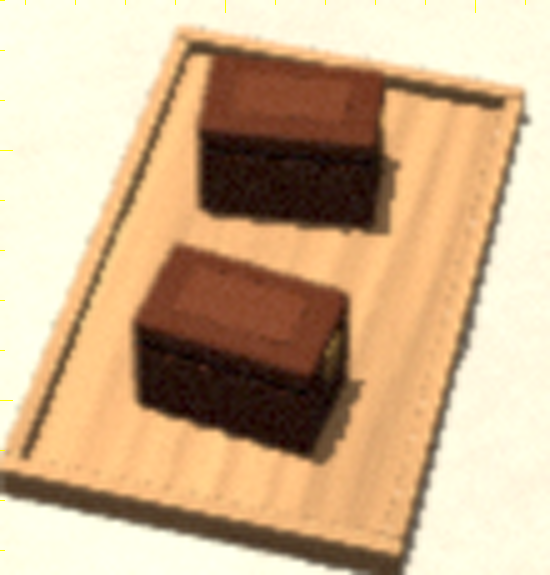

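View pics/sh.png

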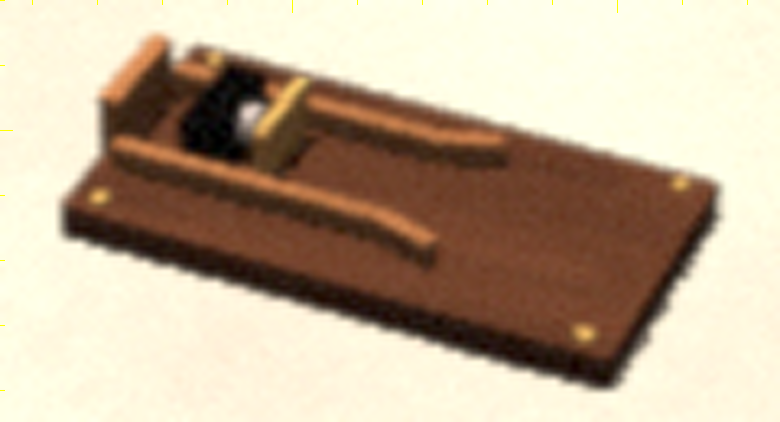

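```bash
cat > fit.py <<'E'
from h import *
from scipy.optimize import least_squares
def rect(x0,x1,y0,y1,z): # order: (+x,+y),(+x,-y),(-x,-y),(-x,+y)
    return np.array([[x1,y1,z],[x1,y0,z],[x0,y0,z],[x0,y1,z]])
def fit(L,obs,name,p0,cams):
    def res(p,which):
        c,s=np.cos(p[2]),np.sin(p[2])
        P=np.c_[p[0]+c*L[:,0]-s*L[:,1],p[1]+s*L[:,0]+c*L[:,1],L[:,2]]
        return np.concatenate([(proj(cams[k],P)-obs[k]).ravel() for k in which])
    for w in (["top"],["side"],["top","side"]):
        if any(k not in obs for k in w): continue
        r=least_squares(lambda p:res(p,w),p0)
        print(name,w,r.x.round(4),"rms",np.sqrt(np.mean(r.fun**2)).round(2))
    return r.x
E
cat > run1.py <<'E'
from fit import *
cams={k:env.camera(k) for k in("top","side")}
T={ "tray":[(161.3,220.8),(268.7,224.7),(266.2,291.7),(157.8,288.3)],
"bl":[(176.7,236.7),(195,239.7),(190.5,271.7),(171.3,269.2)],
"br":[(223.5,236.3),(242.2,235.3),(244.3,267.8),(225.8,269.2)],
"holder":[(358.6,173),(408,183),(389.4,279),(338.6,269)]}
S={"tray":[(256,364),(291.4,275.6),(359.8,288.4),(336,379.6)],
"bl":[(282,334.4),(291,319),(324.6,328.6),(317,346)],
"br":[(295,296),(297.4,281),(331.6,284.4),(330,300)],
"holder":[(265,211.5),(285,187.2),(365.5,208.5),(349.6,234.6)]}
L={"tray":rect(-.085,.085,-.135,.135,.018),"bl":rect(-.04,.04,-.024,.024,.064),"br":rect(-.04,.04,-.024,.024,.064),"holder":rect(-.15,.1,-.065,.065,.018)}
for k in T: fit(L[k],{"top":np.array(T[k]),"side":np.array(S[k])},k,[.4,.1,0],cams)
E
python3 run1.py
```

```text
tray ['top'] [ 0.4617  0.2105 -0.0059] rms 0.48
tray ['side'] [ 4.604e-01  2.092e-01 -1.000e-04] rms 0.75
tray ['top', 'side'] [ 0.4609  0.2099 -0.0026] rms 0.7
bl ['top'] [ 0.4622  0.2749 -0.1095] rms 0.53
bl ['side'] [ 0.4608  0.2754 -0.1343] rms 0.69
bl ['top', 'side'] [ 0.4614  0.2751 -0.1218] rms 0.67
br ['top'] [0.4707 0.1544 0.1014] rms 0.53
br ['side'] [0.4697 0.1543 0.1163] rms 0.49
br ['top', 'side'] [0.4701 0.1543 0.1077] rms 0.55
holder ['top'] [ 0.5744 -0.1925 -0.1779] rms 0.28
holder ['side'] [ 0.5738 -0.1954 -0.1707] rms 0.6
holder ['top', 'side'] [ 0.574  -0.1933 -0.1756] rms 0.58
```

Call:
step_arm --increments "0.07 0.0234 -0.0198 -0.011 0 0 1.87; 0.07 0.0234 -0.0198 -0.011 0 0 1.87; 0.07 0.0234 -0.0198 -0.011 0 0 1.87; 0.07 0.0234 -0.0198 -0.011 0 0 1.87; 0.07 0.0234 -0.0198 -0.011 0 0 1.87; 0.07 0.0234 -0.0198 -0.011 0 0 1.87; 0.07 0.0234 -0.0198 -0.011 0 0 1.87; 0.07 0.0234 -0.0198 -0.011 0 0 1.87; 0.07 0.0234 -0.0198 -0.011 0 0 1.87; 0.07 0.0234 -0.0198 -0.011 0 0 1.87" --grip_force 20

```text
time_s: 1.13
tool_pos: [0.4623, 0.2741, 0.1472]
tool_rot: [[-0.993, 0.12, 0.0], [0.12, 0.993, 0.0], [-0.0, 0.0, -1.0]]
contact_force: [0.3, 0.2, 0.2]
gripper_width: 0.0701
```

Call:
step_arm --increments "0.07 0 0.001 -0.014 0 0 0; 0.07 0 0 -0.014 0 0 0; 0.07 0 0 -0.014 0 0 0; 0.07 0 0 -0.014 0 0 0; 0.07 0 0 -0.014 0 0 0; 0.07 0 0 -0.011 0 0 0; 0.07 0 0 -0.008 0 0 0; 0.07 0 0 -0.007 0 0 0; 0.07 0 0 -0.005 0 0 0; 0.07 0 0 0 0 0 0"

```text
time_s: 1.97
tool_pos: [0.4611, 0.2762, 0.046]
tool_rot: [[-0.993, 0.121, -0.001], [0.121, 0.993, -0.0], [0.001, -0.0, -1.0]]
contact_force: [-0.0, 0.6, -0.4]
gripper_width: 0.0699
```

Run:
```python
from h import *
c=crop("side",245,240,375,390,4,"pics/s1.png",1.3)
fs=[]
for i in range(6):
    env.camera("top"); fs.append(env.observe()["contact_force"])
print(np.mean(fs,0),np.std(fs,0),env.observe()["tool_pos"],env.observe()["time_s"])
```

```text
[-0.12550302  0.24003917 -0.25766543] [0.33505829 0.56556785 0.36040849] [0.46147338 0.27631861 0.0470964 ] 2.3167
```

View pics/s1.png

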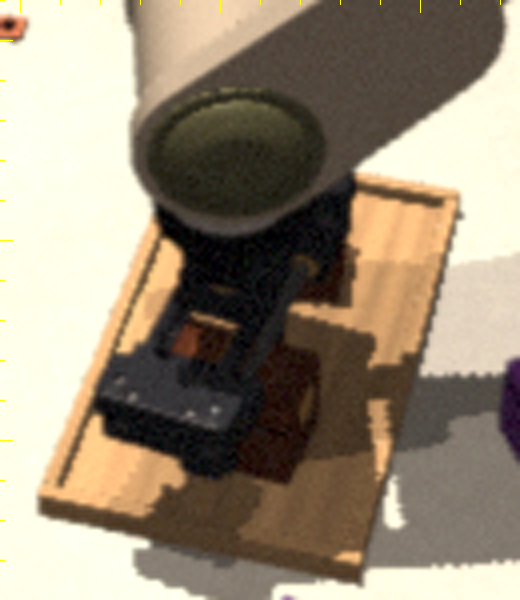

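Call:
step_arm --increments "0.03 0 0 0 0 0 0; 0.03 0 0 0 0 0 0; 0.03 0 0 0 0 0 0; 0.03 0 0 0 0 0 0; 0.03 0 0 0 0 0 0; 0.03 0 0 0 0 0 0; 0.03 0 0 0 0 0 0; 0.03 0 0 0 0 0 0; 0.03 0 0 0 0 0 0; 0.03 0 0 0 0 0 0" --grip_force 30

```text
time_s: 3.15
tool_pos: [0.4613, 0.2761, 0.0468]
tool_rot: [[-0.993, 0.121, -0.0], [0.121, 0.993, -0.0], [0.0, -0.0, -1.0]]
contact_force: [-0.9, -3.9, 2.4]
gripper_width: 0.0482
```

Call:
step_arm --increments "0.03 0 0 0.003 0 0 0; 0.03 0 0 0.006 0 0 0; 0.03 0 0 0.006 0 0 0; 0.03 0 0 0.006 0 0 0; 0.03 0 0 0.006 0 0 0; 0.03 0 0 0.006 0 0 0; 0.03 0 0 0.005 0 0 0; 0.03 0 0 0.004 0 0 0; 0.03 0 0 0 0 0 0; 0.03 0 0 0 0 0 0"

```text
time_s: 3.98
tool_pos: [0.4613, 0.2762, 0.0888]
tool_rot: [[-0.993, 0.121, 0.0], [0.121, 0.993, 0.0], [-0.0, 0.0, -1.0]]
contact_force: [-0.0, 0.0, -6.1]
gripper_width: 0.0476
```

```bash
cat > w.py <<'E'
from h import *
c=crop("side",245,240,375,390,4,"pics/w%d.png"%int(env.observe()["time_s"]*100),1.3)
fs=[];ms=[]
for i in range(8):
    env.camera("top"); o=env.observe();fs.append(o["contact_force"]);ms.append(o["moment"])
print(np.mean(fs,0).round(2),np.std(fs,0).round(2),np.mean(ms,0).round(3),o["tool_pos"].round(4),o["gripper_width"],o["time_s"])
E
python3 w.py; ls pics
```

```text
[-0.11  0.05 -5.91] [0.54 0.27 0.35] [0.026 0.015 0.016] [0.4613 0.2762 0.0886] 0.047818957795511825 4.4333
s1.png
sh.png
side0.png
st.png
th.png
top0.png
tt.png
w398.png
```

Call:
step_arm --increments "0.03 0 0 -0.005 0 0 0; 0.03 0 0 -0.007 0 0 0; 0.03 0 0 -0.007 0 0 0; 0.03 0 0 -0.007 0 0 0; 0.03 0 0 -0.006 0 0 0; 0.03 0 0 -0.004 0 0 0; 0.03 0 0 -0.002 0 0 0; 0.03 0 0 -0.002 0 0 0; 0.03 0 0 -0.001 0 0 0; 0.03 0 0 -0.001 0 0 0"

```text
time_s: 5.27
tool_pos: [0.4615, 0.2763, 0.0468]
tool_rot: [[-0.993, 0.121, 0.0], [0.121, 0.993, 0.0], [-0.0, 0.0, -1.0]]
contact_force: [-0.1, 0.6, -6.3]
gripper_width: 0.0477
```

Call:
step_arm --increments "0.03 0 0 -0.0003 0 0 0; 0.03 0 0 -0.0003 0 0 0; 0.03 0 0 0 0 0 0; 0.048 0 0 0 0 0 0; 0.052 0 0 0 0 0 0; 0.06 0 0 0 0 0 0; 0.07 0 0 0 0 0 0; 0.07 0 0 0 0 0 0; 0.07 0 0 0 0 0 0; 0.07 0 0 0 0 0 0"

```text
time_s: 6.1
tool_pos: [0.4614, 0.2763, 0.0461]
tool_rot: [[-0.993, 0.121, 0.0], [0.121, 0.993, 0.0], [-0.0, 0.0, -1.0]]
contact_force: [-0.6, -0.3, 0.0]
gripper_width: 0.0699
```

Call:
step_arm --increments "0.07 0 0 0.012 0 0 0; 0.07 0 0 0.022 0 0 0; 0.07 0 0 0.024 0 0 0; 0.07 0 0 0.012 0 0 0; 0.07 0.0013 -0.018 0 0 0 2.2; 0.07 0.0015 -0.022 0 0 0 2.2; 0.07 0.0015 -0.022 0 0 0 2.2; 0.07 0.0015 -0.022 0 0 0 2.2; 0.07 0.0015 -0.022 0 0 0 2.2; 0.07 0.0014 -0.016 0 0 0 2.1"

```text
time_s: 6.93
tool_pos: [0.47, 0.1528, 0.1162]
tool_rot: [[-0.994, -0.108, 0.0], [-0.108, 0.994, -0.0], [-0.0, -0.0, -1.0]]
contact_force: [-0.7, -1.0, 0.1]
gripper_width: 0.0701
```

Call:
step_arm --increments "0.07 0 0 -0.005 0 0 0; 0.07 0 0 -0.013 0 0 0; 0.07 0 0 -0.013 0 0 0; 0.07 0 0 -0.013 0 0 0; 0.07 0 0 -0.012 0 0 0; 0.07 0 0 -0.008 0 0 0; 0.07 0 0 -0.005 0 0 0; 0.07 0 0 -0.001 0 0 0; 0.07 0 0 0 0 0 0; 0.07 0 0 0 0 0 0"

```text
time_s: 7.77
tool_pos: [0.4703, 0.1544, 0.0466]
tool_rot: [[-0.994, -0.107, 0.001], [-0.107, 0.994, 0.0], [-0.001, 0.0, -1.0]]
contact_force: [-0.3, 0.3, 1.5]
gripper_width: 0.0699
```

```bash
python3 w.py; ls pics
```

```text
[-0.15  0.   -0.02] [0.42 0.28 0.82] [ 0.066  0.011 -0.008] [0.4701 0.1542 0.0462] 0.07032324551928974 8.2167
s1.png
sh.png
side0.png
st.png
th.png
top0.png
tt.png
w398.png
w776.png
```

Call:
step_arm --increments "0.03 0 0 0 0 0 0; 0.03 0 0 0 0 0 0; 0.03 0 0 0 0 0 0; 0.03 0 0 0 0 0 0; 0.03 0 0 0 0 0 0; 0.03 0 0 0 0 0 0; 0.03 0 0 0 0 0 0; 0.03 0 0 0 0 0 0; 0.03 0 0 0 0 0 0; 0.03 0 0 0 0 0 0" --grip_force 30

```text
time_s: 9.05
tool_pos: [0.4701, 0.1542, 0.0461]
tool_rot: [[-0.994, -0.107, 0.0], [-0.107, 0.994, -0.0], [-0.0, -0.0, -1.0]]
contact_force: [-0.7, -1.0, 0.5]
gripper_width: 0.0479
```

Call:
step_arm --increments "0.03 0 0 0.003 0 0 0; 0.03 0 0 0.006 0 0 0; 0.03 0 0 0.006 0 0 0; 0.03 0 0 0.006 0 0 0; 0.03 0 0 0.006 0 0 0; 0.03 0 0 0.006 0 0 0; 0.03 0 0 0.005 0 0 0; 0.03 0 0 0.004 0 0 0; 0.03 0 0 0 0 0 0; 0.03 0 0 0 0 0 0"

```text
time_s: 9.88
tool_pos: [0.4701, 0.1542, 0.0882]
tool_rot: [[-0.994, -0.107, 0.0], [-0.107, 0.994, 0.0], [-0.0, -0.0, -1.0]]
contact_force: [0.6, -0.1, -2.3]
gripper_width: 0.0475
```

```bash
python3 w.py
```

```text
[ 0.03  0.03 -2.61] [0.43 0.4  0.56] [ 0.038  0.002 -0.005] [0.47   0.1542 0.088 ] 0.047428745081581104 10.3333
```

View pics/w776.png

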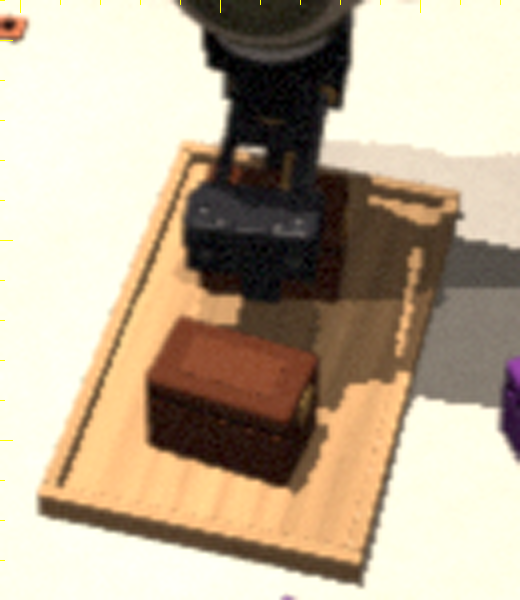

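Call:
step_arm --increments "0.03 0 0 -0.005 0 0 0; 0.03 0 0 -0.007 0 0 0; 0.03 0 0 -0.007 0 0 0; 0.03 0 0 -0.007 0 0 0; 0.03 0 0 -0.006 0 0 0; 0.03 0 0 -0.004 0 0 0; 0.03 0 0 -0.002 0 0 0; 0.03 0 0 -0.002 0 0 0; 0.03 0 0 -0.001 0 0 0; 0.03 0 0 -0.001 0 0 0"

```text
time_s: 11.17
tool_pos: [0.4702, 0.1543, 0.0462]
tool_rot: [[-0.994, -0.107, 0.0], [-0.107, 0.994, 0.0], [-0.0, -0.0, -1.0]]
contact_force: [0.3, -0.6, -1.8]
gripper_width: 0.0477
```

Call:
step_arm --increments "0.03 0 0 -0.0003 0 0 0; 0.03 0 0 -0.0003 0 0 0; 0.03 0 0 0 0 0 0; 0.048 0 0 0 0 0 0; 0.052 0 0 0 0 0 0; 0.06 0 0 0 0 0 0; 0.07 0 0 0 0 0 0; 0.07 0 0 0 0 0 0; 0.07 0 0 0 0 0 0; 0.07 0 0 0 0 0 0"

```text
time_s: 12.0
tool_pos: [0.4701, 0.1542, 0.0455]
tool_rot: [[-0.994, -0.107, 0.0], [-0.107, 0.994, -0.0], [-0.0, -0.0, -1.0]]
contact_force: [0.6, 0.0, -0.2]
gripper_width: 0.0697
```

Call:
step_arm --increments "0.07 0 0 0.012 0 0 0; 0.07 0 0 0.022 0 0 0; 0.07 0 0 0.024 0 0 0; 0.07 0 0 0.012 0 0 0; 0.07 -0.0013 0.018 0 0 0 -2.2; 0.07 -0.0015 0.022 0 0 0 -2.2; 0.07 -0.0015 0.022 0 0 0 -2.2; 0.07 -0.0015 0.022 0 0 0 -2.2; 0.07 -0.0015 0.022 0 0 0 -2.2; 0.07 -0.0014 0.016 0 0 0 -2.1"

```text
time_s: 12.83
tool_pos: [0.461, 0.2778, 0.1155]
tool_rot: [[-0.992, 0.122, 0.0], [0.122, 0.992, 0.0], [-0.0, 0.0, -1.0]]
contact_force: [0.5, -0.3, -0.2]
gripper_width: 0.0702
```

Call:
step_arm --increments "0.07 0 0 -0.005 0 0 0; 0.07 0 0 -0.013 0 0 0; 0.07 0 0 -0.013 0 0 0; 0.07 0 0 -0.013 0 0 0; 0.07 0 0 -0.012 0 0 0; 0.07 0 0 -0.008 0 0 0; 0.07 0 0 -0.005 0 0 0; 0.07 0 0 -0.0005 0 0 0; 0.07 0 0 0 0 0 0; 0.07 0 0 0 0 0 0"

```text
time_s: 13.67
tool_pos: [0.4616, 0.2762, 0.0466]
tool_rot: [[-0.993, 0.121, 0.001], [0.121, 0.993, 0.0], [-0.001, 0.0, -1.0]]
contact_force: [0.4, 0.9, 0.0]
gripper_width: 0.0698
```

Call:
step_arm --increments "0.03 0 0 0 0 0 0; 0.03 0 0 0 0 0 0; 0.03 0 0 0 0 0 0; 0.03 0 0 0 0 0 0; 0.03 0 0 0 0 0 0; 0.03 0 0 0 0 0 0; 0.03 0 0 0 0 0 0; 0.03 0 0 0 0 0 0; 0.03 0 0 0 0 0 0; 0.03 0 0 0 0 0 0"

```text
time_s: 14.5
tool_pos: [0.4614, 0.2763, 0.0462]
tool_rot: [[-0.993, 0.121, 0.0], [0.121, 0.993, 0.0], [-0.0, 0.0, -1.0]]
contact_force: [-2.0, -0.4, 4.1]
gripper_width: 0.0475
```

Call:
step_arm --increments "0.03 0 0 0.003 0 0 0; 0.03 0 0 0.007 0 0 0; 0.03 0 0 0.01 0 0 0; 0.03 0 0 0.01 0 0 0; 0.03 0 0 0.01 0 0 0; 0.03 0 0 0.01 0 0 0; 0.03 0 0 0.01 0 0 0; 0.03 0 0 0.006 0 0 0; 0.03 0 0 0.004 0 0 0; 0.03 0 0 0 0 0 0"

```text
time_s: 15.33
tool_pos: [0.4616, 0.2763, 0.1169]
tool_rot: [[-0.993, 0.121, 0.001], [0.121, 0.993, 0.0], [-0.001, 0.001, -1.0]]
contact_force: [0.7, -0.5, -5.8]
gripper_width: 0.0474
```

Call:
step_arm --increments "0.03 0.001 -0.005 0.008 0 0 -0.2; 0.03 0.001 -0.015 0.008 0 0 -0.2; 0.03 0.001 -0.025 0.006 0 0 -0.2; 0.03 0.001 -0.033 0 0 0 -0.2; 0.03 0.001 -0.033 0 0 0 -0.2; 0.03 0.001 -0.033 0 0 0 -0.2; 0.03 0.001 -0.033 0 0 0 -0.2; 0.03 0.001 -0.033 0 0 0 -0.2; 0.03 0.001 -0.033 0 0 0 -0.2; 0.03 0.001 -0.033 0 0 0 -0.2"

```text
time_s: 16.17
tool_pos: [0.4709, -0.0016, 0.1382]
tool_rot: [[-0.988, 0.156, -0.0], [0.156, 0.988, 0.0], [0.0, -0.0, -1.0]]
contact_force: [0.8, 0.3, -6.1]
gripper_width: 0.0476
```

Call:
step_arm --increments "0.03 0.001 -0.033 0 0 0 -0.2; 0.03 0.001 -0.033 0 0 0 -0.2; 0.03 0.001 -0.033 0 0 0 -0.2; 0.03 0.001 -0.033 0 0 0 -0.2; 0.03 0 -0.025 0 0 0 -0.2; 0.03 0 -0.013 0 0 0 -0.1; 0.03 0 -0.006 0 0 0 0; 0.03 0 0 0 0 0 0; 0.03 0 0 0 0 0 0; 0.03 0 0 0 0 0 0"

```text
time_s: 17.0
tool_pos: [0.4753, -0.1745, 0.138]
tool_rot: [[-0.985, 0.173, -0.0], [0.173, 0.985, 0.001], [0.001, 0.001, -1.0]]
contact_force: [0.4, 0.3, -6.5]
gripper_width: 0.0479
```

Call:
step_arm --increments "0.03 0 -0.001 -0.005 0 0 0; 0.03 0 0 -0.012 0 0 0; 0.03 0 0 -0.014 0 0 0; 0.03 0 0 -0.014 0 0 0; 0.03 0 0 -0.014 0 0 0; 0.03 0 0 -0.009 0 0 0; 0.03 0 0 -0.005 0 0 0; 0.03 0 0 -0.002 0 0 0; 0.03 0 0 0 0 0 0; 0.03 0 0 0 0 0 0"

```text
time_s: 17.83
tool_pos: [0.4757, -0.1768, 0.0636]
tool_rot: [[-0.985, 0.174, 0.001], [0.174, 0.985, -0.001], [-0.001, -0.0, -1.0]]
contact_force: [0.3, -0.3, -5.3]
gripper_width: 0.0479
```

Run:
```python
from h import *
c=crop("top",330,165,420,285,5,"pics/t3.png",2.2)
cv2.imwrite("pics/t3full.png",c["pixels"][:,:,::-1])
c=crop("side",255,170,385,255,6,"pics/s3.png",1.3)
o=env.observe();print(o["tool_pos"],o["contact_force"])
```

```text
[ 0.47563308 -0.17692598  0.06363748] [-0.48778768 -0.13450317 -6.01460356]
```

View pics/t3.png

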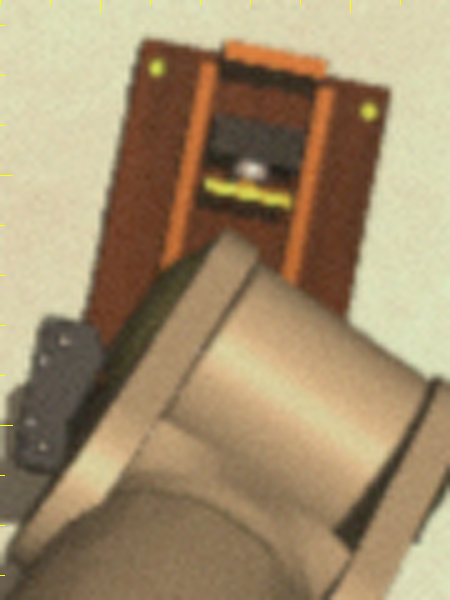

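View pics/s3.png

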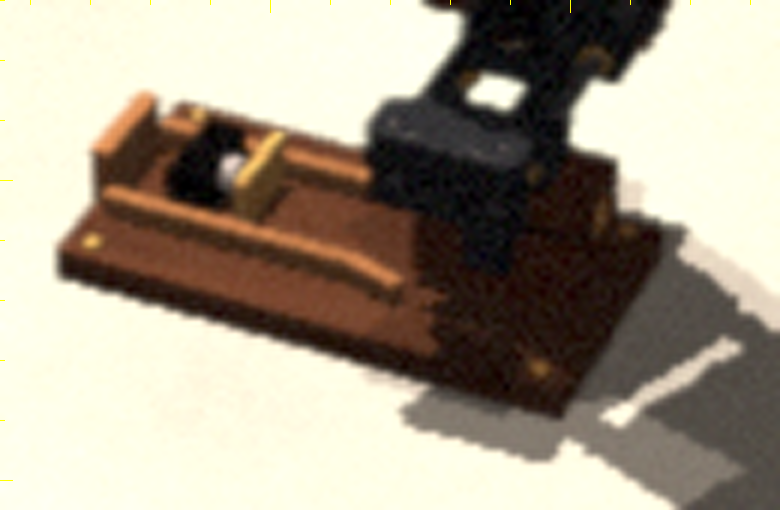

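Run:
```python
from fit import *
t=env.camera("top"); s=env.camera("side")
H=np.array([.574,-.1933]); a=-.1756
def loc(P): 
    d=P[:2]-H; c,q=np.cos(a),np.sin(a); return np.array([c*d[0]+q*d[1],-q*d[0]+c*d[1]]).round(4)
def T(u,v,z): return loc(ray(t,330+u/5,165+v/5,z))
def S(u,v,z): return loc(ray(s,255+u/6.5,180+v/6.5,z))
print("top board",[T(*p,.018) for p in[(143,40),(390,90),(297,570),(43,520)]])
print("top screws",[T(*p,.018) for p in[(157,68),(369,111),(286,537),(70,491)]])
print("top walls",[T(*p,.030) for p in[(208,65),(325,90),(277,330),(165,305),(137,350),(286,380)]])
print("top follower",[T(*p,.046) for p in[(207,184),(291,203)]])
print("side board",[S(*p,.018) for p in[(65,205),(195,47),(718,185),(615,355)]])
print("side screws",[S(*p,.018) for p in[(100,196),(215,60),(681,183),(584,333)]])
print("side walls",[S(*p,.030) for p in[(117,143),(180,70),(435,135),(378,213),(432,240),(505,140)]])
print("side follower",[S(*p,.046) for p in[(265,132),(304,82)]])
```

```text
top board [array([0.0994, 0.0645]), array([ 0.1001, -0.0639]), array([-0.1488, -0.0634]), array([-0.1498,  0.0664])]
top screws [array([0.0867, 0.0547]), array([ 0.0873, -0.0554]), array([-0.1337, -0.0549]), array([-0.1329,  0.056 ])]
top walls [array([0.0908, 0.0307]), array([ 0.0905, -0.0296]), array([-0.0337, -0.0289]), array([-0.0328,  0.0285]), array([-0.0578,  0.0378]), array([-0.0574, -0.0381])]
top follower [array([0.0284, 0.0212]), array([ 0.0277, -0.0215])]
side board [array([0.0983, 0.0619]), array([ 0.0991, -0.0641]), array([-0.1484, -0.0636]), array([-0.1492,  0.0593])]
side screws [array([0.0877, 0.0503]), array([ 0.0866, -0.0588]), array([-0.1336, -0.0585]), array([-0.1327,  0.0514])]
side walls [array([0.0903, 0.0281]), array([ 0.0895, -0.0307]), array([-0.0309, -0.0324]), array([-0.0308,  0.0272]), array([-0.0585,  0.0347]), array([-0.0595, -0.0412])]
side follower [array([0.0267, 0.0147]), array([ 0.0268, -0.0245])]
```

Call:
step_arm --increments "0.03 0 0 -0.001 0 0 0; 0.03 0 0 -0.001 0 0 0; 0.03 0 0 -0.001 0 0 0; 0.03 0 0 -0.001 0 0 0; 0.03 0 0 -0.001 0 0 0; 0.03 0 0 -0.001 0 0 0; 0.03 0 0 -0.0005 0 0 0; 0.03 0 0 -0.0004 0 0 0; 0.03 0 0 0 0 0 0; 0.03 0 0 0 0 0 0"

```text
time_s: 18.87
tool_pos: [0.4753, -0.1767, 0.0563]
tool_rot: [[-0.985, 0.175, -0.0], [0.175, 0.985, -0.0], [0.0, -0.0, -1.0]]
contact_force: [-1.0, -0.4, -2.2]
gripper_width: 0.0478
```

Call:
step_arm --increments "0.05 0 0 0 0 0 0; 0.055 0 0 0 0 0 0; 0.055 0 0 0 0 0 0; 0.055 0 0 0 0 0 0; 0.03 0 0 0 0 0 0; 0.03 0 0 0 0 0 0; 0.03 0 0 0 0 0 0; 0.03 0 0 0 0 0 0; 0.03 0 0 0 0 0 0; 0.03 0 0 0 0 0 0" --grip_force 20

```text
time_s: 19.7
tool_pos: [0.4755, -0.1768, 0.0563]
tool_rot: [[-0.985, 0.175, 0.0], [0.175, 0.985, -0.0], [-0.0, -0.0, -1.0]]
contact_force: [1.5, -0.1, 2.9]
gripper_width: 0.0478
```

Run:
```python
from h import *
c=crop("side",255,170,385,255,6,"pics/s4.png",2.0)
a=-.1756;R=np.array([[np.cos(a),-np.sin(a)],[np.sin(a),np.cos(a)]])
o=env.observe();print(o["tool_pos"],o["contact_force"])
for yl in(-.003,-.001,.001):
  for z,h in((.074,1),(.018,0)):
    P=[np.r_[np.array([.574,-.1933])+R@np.array([-.1-.04,yl+sy*.024]),z] for sy in(-1,1)]
    print(yl,z,(proj(c,P)-[255,170])*6)
```

```text
[ 0.47545414 -0.17682142  0.05623137] [ 1.15474022 -0.73700122  2.25235877]
-0.003 0.074 [[624.28546434 171.04843995]
 [585.48395653 231.10136562]]
-0.003 0.018 [[617.61647637 270.88837957]
 [579.59792014 331.71469242]]
-0.001 0.074 [[622.70318788 173.49732237]
 [583.8289264  233.66284859]]
-0.001 0.018 [[616.0653347  273.37006846]
 [577.97718695 334.30772155]]
0.001 0.074 [[621.11797663 175.95074695]
 [582.17075665 236.22919073]]
0.001 0.018 [[614.51138363 275.85625214]
 [576.35345311 336.90555146]]
```

View pics/s4.png

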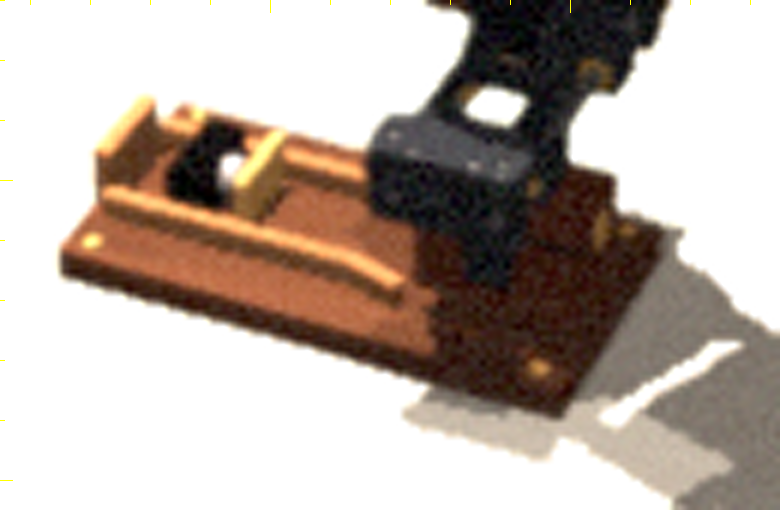

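Call:
step_arm --increments "0.03 0.001 -0.0002 0.0002 0 0 0; 0.03 0.003 -0.0005 0 0 0 0; 0.03 0.0045 -0.0008 0 0 0 0; 0.03 0.0045 -0.0008 0 0 0 0; 0.03 0.0045 -0.0008 0 0 0 0; 0.03 0.0045 -0.0008 0 0 0 0; 0.03 0.0045 -0.0008 0 0 0 0; 0.03 0.0045 -0.0008 0 0 0 0; 0.03 0.003 -0.0005 0 0 0 0; 0.03 0.001 -0.0002 0 0 0 0"

```text
time_s: 20.58
tool_pos: [0.5095, -0.1827, 0.0562]
tool_rot: [[-0.985, 0.174, -0.003], [0.174, 0.985, 0.001], [0.003, 0.0, -1.0]]
contact_force: [-9.0, 1.6, 8.7]
gripper_width: 0.0481
```

Call:
step_arm --increments "0.03 0 0 0.0002 0 0 0; 0.03 0 0 0.0002 0 0 0; 0.03 0 0 0 0 0 0; 0.03 0 0 0 0 0 0; 0.03 0 0 0 0 0 0; 0.03 0 0 0 0 0 0; 0.03 0 0 0 0 0 0; 0.03 0 0 0 0 0 0; 0.03 0 0 0 0 0 0; 0.03 0 0 0 0 0 0"

```text
time_s: 21.42
tool_pos: [0.5103, -0.1829, 0.0566]
tool_rot: [[-0.985, 0.175, -0.0], [0.175, 0.985, 0.0], [0.0, 0.0, -1.0]]
contact_force: [0.1, -0.2, -6.4]
gripper_width: 0.0474
```

```bash
cat > f.py <<'E'
from h import *
H=np.array([.574,-.1933]); a=-.1756
fs=[];ps=[]
for i in range(4):
    c=env.camera("side"); o=env.observe();fs.append(o["contact_force"]);ps.append(o["tool_pos"])
f=np.mean(fs,0);p=np.mean(ps,0);c_,q=np.cos(a),np.sin(a);d=p[:2]-H
print("F local",(c_*f[0]+q*f[1]).round(2),(-q*f[0]+c_*f[1]).round(2),f[2].round(2),"pos local",(c_*d[0]+q*d[1]).round(4),(-q*d[0]+c_*d[1]).round(4),p[2].round(4),"tilt",o["tool_rot"][:,2].round(4),o["gripper_width"].round(4),o["time_s"])
E
python3 f.py
python3 - <<'E'
from h import *
crop("side",255,170,385,255,6,"pics/s5.png",2.0)
E
```

```text
Traceback (most recent call last):
  File "f.py", line 7, in <module>
    print("F local",(c_*f[0]+q*f[1]).round(2),(-q*f[0]+c_*f[1]).round(2),f[2].round(2),"pos local",(c_*d[0]+q*d[1]).round(4),(-q*d[0]+c_*d[1]).round(4),p[2].round(4),"tilt",o["tool_rot"][:,2].round(4),o["gripper_width"].round(4),o["time_s"])
                                                                                                                                                                                                         ^^^^^^^^^^^^^^^^^^^^^^^^
AttributeError: 'float' object has no attribute 'round'
```

View pics/s5.png

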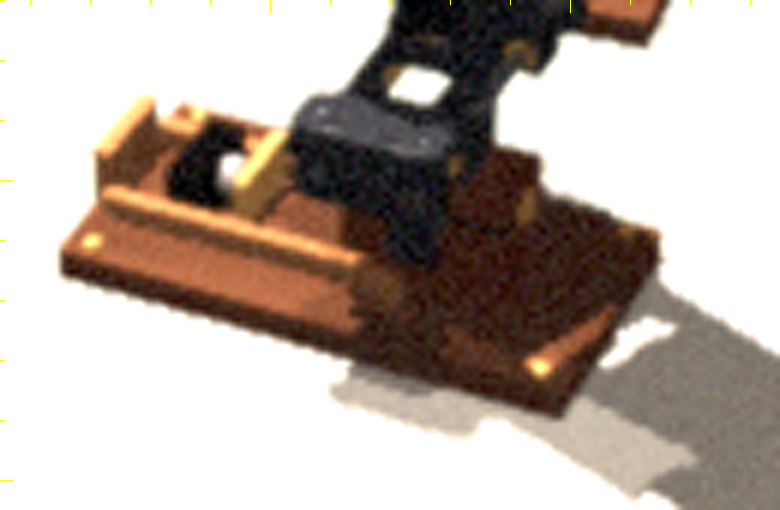

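Call:
step_arm --increments "0.03 0.001 -0.0002 0 0 0 0; 0.03 0.003 -0.0005 0 0 0 0; 0.03 0.004 -0.0007 0 0 0 0; 0.03 0.004 -0.0007 0 0 0 0; 0.03 0.004 -0.0007 0 0 0 0; 0.03 0.004 -0.0007 0 0 0 0; 0.03 0.004 -0.0007 0 0 0 0; 0.03 0.004 -0.0007 0 0 0 0; 0.03 0.003 -0.0006 0 0 0 0; 0.03 0.001 -0.0002 0 0 0 0"

```text
time_s: 22.5
tool_pos: [0.5428, -0.1888, 0.0567]
tool_rot: [[-0.985, 0.175, 0.0], [0.175, 0.985, -0.0], [-0.0, -0.0, -1.0]]
contact_force: [-0.1, -0.9, -6.7]
gripper_width: 0.0477
```

```bash
sed -i 's/o\["gripper_width"\].round(4)/round(float(o["gripper_width"]),4)/' f.py; python3 f.py
```

```text
F local 0.06 0.32 -5.9 pos local -0.0319 -0.0009 0.0566 tilt [-2.e-04  1.e-04 -1.e+00] 0.0476 22.7
```

Call:
step_arm --increments "0.03 0.001 -0.0002 0 0 0 0; 0.03 0.001 -0.0002 0 0 0 0; 0.03 0.001 -0.0001 0 0 0 0; 0.03 0.001 -0.0002 0 0 0 0; 0.03 0.001 -0.0002 0 0 0 0; 0.03 0.001 -0.0002 0 0 0 0; 0.03 0.001 -0.0002 0 0 0 0; 0.03 0.001 -0.0001 0 0 0 0; 0.03 0.001 -0.0002 0 0 0 0; 0.03 0.001 -0.0002 0 0 0 0"

```text
time_s: 23.53
tool_pos: [0.5524, -0.1905, 0.0567]
tool_rot: [[-0.985, 0.175, -0.0], [0.175, 0.985, 0.0], [0.0, 0.0, -1.0]]
contact_force: [-0.1, 0.9, -6.4]
gripper_width: 0.0478
```

```bash
python3 f.py;python3 - <<'E'
from h import *
crop("side",255,170,385,255,6,"pics/s6.png",2.0)
crop("top",330,165,420,285,5,"pics/t6.png",2.2)
E
```

```text
F local -0.22 0.24 -6.12 pos local -0.0217 -0.001 0.0567 tilt [-1.e-04  1.e-04 -1.e+00] 0.0479 23.7333
```

View pics/s6.png

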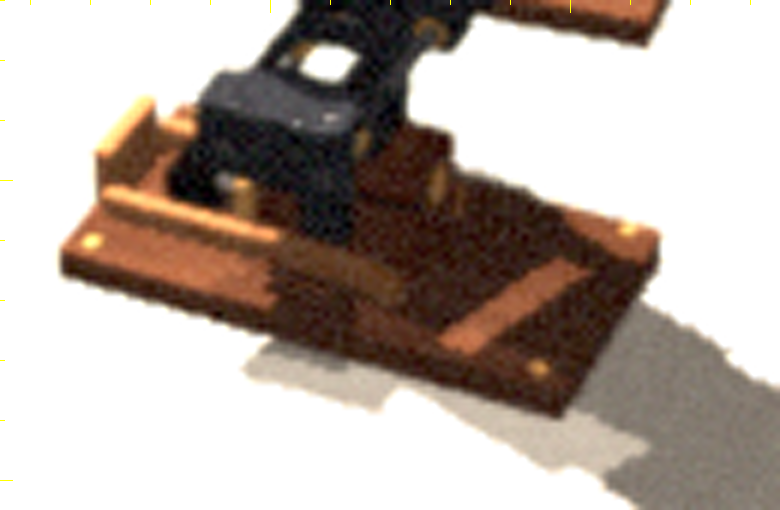

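Call:
step_arm --increments "0.03 0.001 -0.0002 0 0 0 0; 0.03 0.001 -0.0002 0 0 0 0; 0.03 0.001 -0.0001 0 0 0 0; 0.03 0.001 -0.0002 0 0 0 0; 0.03 0.001 -0.0002 0 0 0 0; 0.03 0.001 -0.0002 0 0 0 0; 0.03 0.001 -0.0002 0 0 0 0; 0.03 0.001 -0.0001 0 0 0 0; 0.03 0 0 0 0 0 0; 0.03 0 0 0 0 0 0"

```text
time_s: 24.67
tool_pos: [0.56, -0.1918, 0.0566]
tool_rot: [[-0.985, 0.175, -0.001], [0.175, 0.985, 0.0], [0.001, 0.0, -1.0]]
contact_force: [-5.4, 1.1, -3.9]
gripper_width: 0.0477
```

```bash
python3 f.py
```

```text
F local -4.87 -0.43 -3.98 pos local -0.0141 -0.001 0.0566 tilt [-9.e-04  3.e-04 -1.e+00] 0.0479 24.8667
```

Call:
step_arm --increments "0.03 0.0005 -0.0001 0 0 0 0; 0.03 0.0005 -0.0001 0 0 0 0; 0.03 0.0005 -0.0001 0 0 0 0; 0.03 0.0005 -0.0001 0 0 0 0; 0.03 0.0005 -0.0001 0 0 0 0; 0.03 0.0005 -0.0001 0 0 0 0; 0.03 0.0005 0 0 0 0 0; 0.03 0.0005 -0.0001 0 0 0 0; 0.03 0 0 0 0 0 0; 0.03 0 0 0 0 0 0"

```text
time_s: 25.7
tool_pos: [0.564, -0.1925, 0.0566]
tool_rot: [[-0.985, 0.175, -0.001], [0.175, 0.985, 0.0], [0.001, 0.0, -1.0]]
contact_force: [-4.6, 0.8, -3.4]
gripper_width: 0.048
```

```bash
python3 f.py
```

```text
F local -5.21 -0.45 -3.84 pos local -0.0099 -0.001 0.0566 tilt [-7.e-04  2.e-04 -1.e+00] 0.0478 25.9
```

Plain friction so far (about 5 N), so I'll continue in 2 mm stages.

Call:
step_arm --increments "0.03 0.0004 -0.0001 0 0 0 0; 0.03 0.0004 -0.0001 0 0 0 0; 0.03 0.0004 -0.0001 0 0 0 0; 0.03 0.0004 -0.0001 0 0 0 0; 0.03 0.0004 0 0 0 0 0; 0.03 0 0 0 0 0 0; 0.03 0 0 0 0 0 0; 0.03 0 0 0 0 0 0; 0.03 0 0 0 0 0 0; 0.03 0 0 0 0 0 0"

```text
time_s: 26.73
tool_pos: [0.5661, -0.1929, 0.0566]
tool_rot: [[-0.985, 0.175, -0.0], [0.175, 0.985, 0.0], [0.001, 0.0, -1.0]]
contact_force: [-4.8, 0.1, -3.6]
gripper_width: 0.0481
```

```bash
python3 f.py
```

```text
F local -5.01 -0.57 -3.67 pos local -0.0078 -0.001 0.0566 tilt [-6.e-04  2.e-04 -1.e+00] 0.0478 26.9333
```

Call:
step_arm --increments "0.03 0.0004 -0.0001 0 0 0 0; 0.03 0.0004 -0.0001 0 0 0 0; 0.03 0.0004 -0.0001 0 0 0 0; 0.03 0.0004 -0.0001 0 0 0 0; 0.03 0.0004 0 0 0 0 0; 0.03 0 0 0 0 0 0; 0.03 0 0 0 0 0 0; 0.03 0 0 0 0 0 0; 0.03 0 0 0 0 0 0; 0.03 0 0 0 0 0 0"

```text
time_s: 27.77
tool_pos: [0.5682, -0.1933, 0.0567]
tool_rot: [[-0.985, 0.175, -0.0], [0.175, 0.985, 0.0], [0.0, 0.0, -1.0]]
contact_force: [-5.1, 0.3, -4.4]
gripper_width: 0.0479
```

```bash
python3 f.py
```

```text
F local -5.17 -0.42 -4.36 pos local -0.0057 -0.001 0.0566 tilt [-3.e-04  2.e-04 -1.e+00] 0.0479 27.9667
```

Call:
step_arm --increments "0.03 0.0004 -0.0001 0 0 0 0; 0.03 0.0004 -0.0001 0 0 0 0; 0.03 0.0004 -0.0001 0 0 0 0; 0.03 0.0004 -0.0001 0 0 0 0; 0.03 0.0004 0 0 0 0 0; 0.03 0 0 0 0 0 0; 0.03 0 0 0 0 0 0; 0.03 0 0 0 0 0 0; 0.03 0 0 0 0 0 0; 0.03 0 0 0 0 0 0"

```text
time_s: 28.8
tool_pos: [0.5703, -0.1937, 0.0567]
tool_rot: [[-0.985, 0.175, -0.0], [0.175, 0.985, 0.0], [0.0, 0.0, -1.0]]
contact_force: [-5.7, 2.1, -5.1]
gripper_width: 0.0476
```

```bash
python3 f.py
```

```text
F local -4.86 -0.08 -4.84 pos local -0.0036 -0.0011 0.0567 tilt [-1.e-04  1.e-04 -1.e+00] 0.0481 29.0
```

Call:
step_arm --increments "0.03 0.0004 -0.0001 0 0 0 0; 0.03 0.0004 -0.0001 0 0 0 0; 0.03 0.0004 -0.0001 0 0 0 0; 0.03 0.0004 -0.0001 0 0 0 0; 0.03 0.0004 0 0 0 0 0; 0.03 0 0 0 0 0 0; 0.03 0 0 0 0 0 0; 0.03 0 0 0 0 0 0; 0.03 0 0 0 0 0 0; 0.03 0 0 0 0 0 0"

```text
time_s: 29.83
tool_pos: [0.5715, -0.1939, 0.0566]
tool_rot: [[-0.985, 0.175, -0.002], [0.175, 0.985, 0.001], [0.002, 0.0, -1.0]]
contact_force: [-10.4, 1.9, -1.7]
gripper_width: 0.0478
```

```bash
python3 f.py
```

```text
F local -9.61 0.0 -1.64 pos local -0.0023 -0.0011 0.0567 tilt [-2.3e-03  8.0e-04 -1.0e+00] 0.0475 30.0333
```

Call:
step_arm --increments "0.03 0.0003 -0.0001 0 0 0 0; 0.03 0.0003 0 0 0 0 0; 0.03 0.0002 0 0 0 0 0; 0.03 0 0 0 0 0 0; 0.03 0 0 0 0 0 0; 0.03 0 0 0 0 0 0; 0.03 0 0 0 0 0 0; 0.03 0 0 0 0 0 0; 0.03 0 0 0 0 0 0; 0.03 0 0 0 0 0 0"

```text
time_s: 30.87
tool_pos: [0.572, -0.194, 0.0567]
tool_rot: [[-0.985, 0.174, -0.003], [0.174, 0.985, 0.001], [0.003, 0.0, -1.0]]
contact_force: [-12.5, 2.0, -0.5]
gripper_width: 0.0479
```

```bash
python3 f.py;python3 - <<'E'
from h import *
crop("side",255,170,385,255,6,"pics/s7.png",2.0)
E
```

```text
F local -12.36 -0.52 -0.07 pos local -0.0018 -0.001 0.0566 tilt [-0.0032  0.001  -1.    ] 0.0478 31.0667
```

View pics/s7.png

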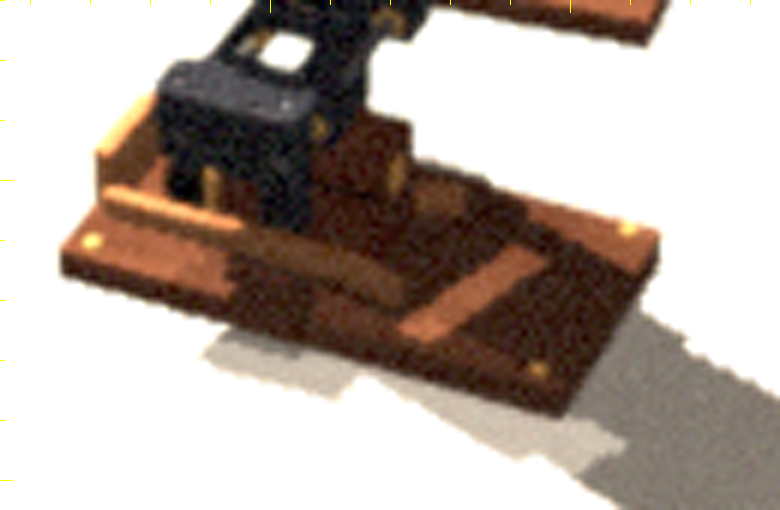

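Call:
step_arm --increments "0.03 -0.0005 0.0001 0 0 0 0; 0.03 -0.0005 0.0001 -0.0002 0 0 0; 0.03 0 0 0 0 0 0; 0.048 0 0 0 0 0 0; 0.052 0 0 0 0 0 0; 0.06 0 0 0 0 0 0; 0.065 0 0 0 0 0 0; 0.065 0 0 0 0 0 0; 0.065 0 0 0 0 0 0; 0.065 0 0 0 0 0 0"

```text
time_s: 31.95
tool_pos: [0.5724, -0.1942, 0.0567]
tool_rot: [[-0.985, 0.175, 0.001], [0.175, 0.985, -0.0], [-0.001, -0.0, -1.0]]
contact_force: [-1.6, -0.7, -0.1]
gripper_width: 0.0647
```

```bash
python3 f.py
```

```text
F local -0.1 -0.48 0.14 pos local -0.0016 -0.0011 0.0566 tilt [ 2.e-04 -1.e-04 -1.e+00] 0.0648 32.15
```

Released with no residual force. I'll retreat straight up, then back toward the robot so the cameras can see.

Call:
step_arm --increments "0.065 0 0 0.01 0 0 0; 0.065 0 0 0.02 0 0 0; 0.065 0 0 0.025 0 0 0; 0.065 0 0 0.025 0 0 0; 0.065 0 0 0.025 0 0 0; 0.065 0 0 0.025 0 0 0; 0.065 -0.01 -0.002 0.02 0 0 0; 0.065 -0.03 -0.002 0.02 0 0 0; 0.065 -0.03 -0.002 0.01 0 0 0; 0.065 -0.03 -0.002 0 0 0 0"

```text
time_s: 32.98
tool_pos: [0.4715, -0.2023, 0.2394]
tool_rot: [[-0.985, 0.174, 0.004], [0.174, 0.985, -0.003], [-0.004, -0.002, -1.0]]
contact_force: [0.6, -1.1, 0.4]
gripper_width: 0.0648
```

Call:
step_arm --increments "0.065 -0.03 0 0 0 0 0; 0.065 -0.03 0 0 0 0 0; 0.065 -0.03 0 0 0 0 0; 0.065 -0.03 0 0 0 0 0; 0.065 -0.02 0 0 0 0 0; 0.065 -0.01 0 0 0 0 0; 0.065 0 0 0 0 0 0; 0.065 0 0 0 0 0 0; 0.065 0 0 0 0 0 0; 0.065 0 0 0 0 0 0"

```text
time_s: 33.82
tool_pos: [0.3229, -0.2021, 0.2365]
tool_rot: [[-0.985, 0.174, -0.0], [0.174, 0.985, 0.0], [0.0, 0.0, -1.0]]
contact_force: [-0.8, 0.2, -0.5]
gripper_width: 0.0652
```

Run:
```python
from h import *
c=crop("side",255,170,385,255,6,"pics/s8.png",2.0)
cv2.imwrite("pics/s8f.png",c["pixels"][:,:,::-1])
c=crop("top",330,165,420,285,5,"pics/t8.png",2.2)
```

```text
(no output)
```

View pics/s8.png

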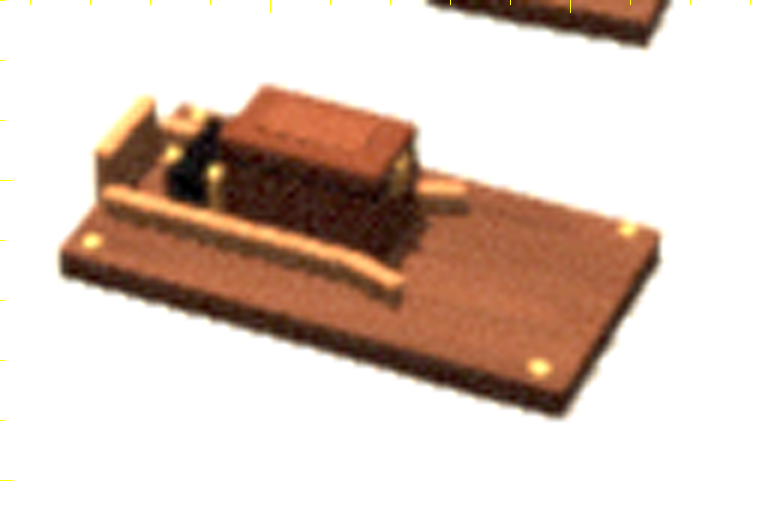

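View pics/t8.png

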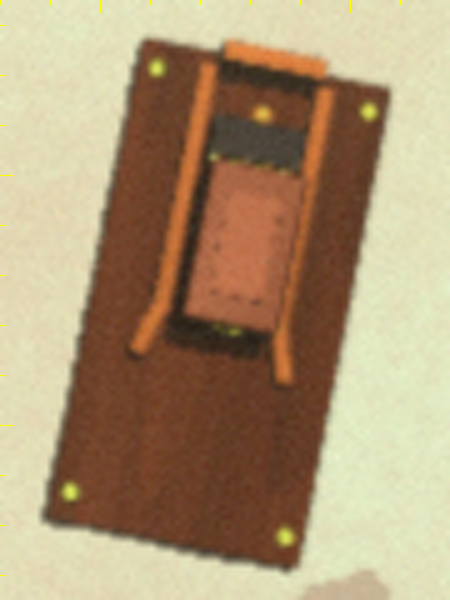

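View pics/s8f.png

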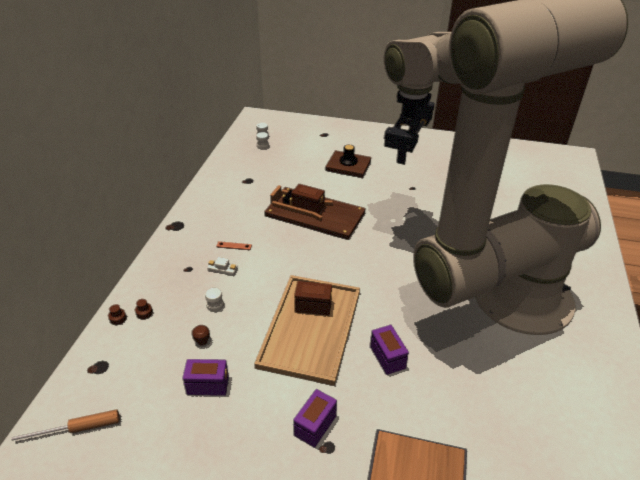

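Run:
```python
from h import *
t=env.camera("top");H=np.array([.574,-.1933]);a=-.1756;c,q=np.cos(a),np.sin(a)
L=[]
for u,v in[(212,166),(304,180),(276,332),(185,316)]:
    d=ray(t,330+u/5,165+v/5,.074)[:2]-H; L.append([c*d[0]+q*d[1],-q*d[0]+c*d[1]])
L=np.array(L);print(L.round(4),L.mean(0).round(4))
o=env.observe();print(o["contact_force"],o["joint_velocities"].round(3))
```

```text
[[ 0.0324  0.0234]
 [ 0.0349 -0.0218]
 [-0.0406 -0.0225]
 [-0.0419  0.0221]] [-0.0038  0.0003]
[ 0.18470732 -0.62843482  0.53681232] [-0.005 -0.005  0.003  0.001 -0.002 -0.001]
```

```bash
python3 -c "
from rig import env
print(env.sign_off())"
```

```text
the job is handed in; nothing more can be done
None
```

I lifted both boxes to weigh them. The left-hand box pulled about 5.7 N (roughly 0.58 kg) and the right-hand one about 2.6 N (roughly 0.26 kg), so the left is the heavier. I put both back on the tray, then set the left-hand box down at the channel's open end. I slid it in until it pushed the follower home, let go and backed the arm away. The job was handed in at about 34 s of the 72 s allowed.

- **Follower:** the push stayed near 5 N over the follower's travel, then rose about 5 N/mm, reaching about 12.4 N. That matches the buffer spring behind the stop. I backed off before letting go. The joint value itself can't be read, so "fully home" rests on that force rise and the pictures.
- **Heavier box:** by the last top picture its centre is about 4 mm before the holder's origin and 0.3 mm off the centre line, and it stands upright between the walls. The measured gripper position suggested about 2 mm before the origin and 1 mm to the side. Both are within the limits.
- **Holder position:** the two cameras disagreed by about 3 mm across the channel. I used a value in between and felt almost no side force going in.
- **Sliding:** early on, with the follower still untouched, the box pressed about 9 N harder on the board than its own weight. I raised it 0.4 mm and carried it just above the board the rest of the way.
- **Everything else:** in the last side picture the lighter box stands upright on the tray and the other parts look undisturbed. The arm reads no contact force.

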